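# Pack the bishops and rooks into the chess case

## Task

Put the two bishops and the two rooks away in the open chess case: stand one bishop in each round well and one rook in each square well, upright on the well's floor, set down and not dropped. Leave the pawn and the glass tumbler standing where they are, and do not knock anything over.

Things in the scene. Friction and masses are not known exactly. Their poses are not given: they have to be found in the camera images.
- bishop0: Pale maple bishop, loose, standing upright on the table, 81 mm tall: round foot 34 mm across, thin stem (15 to 17 mm), pointed slotted mitre head 27 mm across between 53 and 61 mm above its underside (the best place to grip, at about 55 mm). About 60 g, weighted foot. Origin: centre of its underside; z up its axis. Round in plan: yaw does not matter. One of two alike.
- bishop1: Pale maple bishop, loose, standing upright on the table, 81 mm tall: round foot 34 mm across, thin stem (15 to 17 mm), pointed slotted mitre head 27 mm across between 53 and 61 mm above its underside (the best place to grip, at about 55 mm). About 60 g, weighted foot. Origin: centre of its underside; z up its axis. Round in plan: yaw does not matter. One of two alike.
- rook0: Ebony (black) rook, loose, standing upright on the table, 58 mm tall: round foot 38 mm across, tower 24 to 29 mm across, battlemented crown; the crown's side is a plain cylinder 32 mm across from 41 to 53 mm above its underside (the best place to grip, at about 46 mm). About 70 g, weighted foot. Origin: centre of its underside; z up its axis. Round in plan: yaw does not matter. One of two alike.
- rook1: Ebony (black) rook, loose, standing upright on the table, 58 mm tall: round foot 38 mm across, tower 24 to 29 mm across, battlemented crown; the crown's side is a plain cylinder 32 mm across from 41 to 53 mm above its underside (the best place to grip, at about 46 mm). About 70 g, weighted foot. Origin: centre of its underside; z up its axis. Round in plan: yaw does not matter. One of two alike.
- round_well0: Round well for one bishop: shallow brown wooden cup fixed in the mahogany case, 66 mm across outside, 56 mm inside, 12 mm high; its green baize floor is 4 mm above its underside. Origin: centre of its underside, 8 mm above the table; z up. The four wells form a 2 x 2 grid of 92 mm pitch; which is where in it changes.
- round_well1: Round well for one bishop: shallow brown wooden cup fixed in the mahogany case, 66 mm across outside, 56 mm inside, 12 mm high; its green baize floor is 4 mm above its underside. Origin: centre of its underside, 8 mm above the table; z up. All four wells' x and y axes run parallel to the case's sides and point alike.
- square_well0: Square well for one rook: shallow brown wooden tray fixed in the mahogany case, 70 mm square outside, 60 mm inside, 12 mm high; its green baize floor is 4 mm above its underside. Origin: centre of its underside, 8 mm above the table; z up. The case is 222 mm square about the grid's centre, its walls 36 mm high above the table and 8 mm thick.
- square_well1: Square well for one rook: shallow brown wooden tray fixed in the mahogany case, 70 mm square outside, 60 mm inside, 12 mm high; its green baize floor is 4 mm above its underside. Origin: centre of its underside, 8 mm above the table; z up. The case's fixed lid rises from its wall on the wells' +y side, leaning outwards 22 degrees, to 245 mm high; a 5 mm brass stay outside the +x wall.
- pawn: Pale maple pawn, loose, 47 mm tall, foot 29 mm across, ball head 18 mm across. It stays on the table where it is. Origin: centre of its underside; z up.
- tumbler: Ridged green glass tumbler, loose, 88 mm tall, 54 mm across at the foot and 69 mm over the ridges at the rim. It stays where it is. Origin: centre of its underside; z up. Bishops, rooks, pawn and tumbler stand mixed together on the robot's right, their centres at least 80 mm apart.
Not all that is in view belongs to the job. Leave any blue or green look-alike of the bishop0 alone.

How it is judged (in metres and radians):
At the end, for the whole second after the job is handed in: One bishop in each round well and one rook in each square well: foot on the well's floor (within 4 mm of it in height), centred within 17 mm (anywhere inside), upright within 0.12 rad, at rest. Pawn and tumbler within 25 mm of where they stood ((((horizontal distance between bishop0 and round_well0 below 0.017 m and z of bishop0 in the frame of round_well0 below 0.008 m) and (horizontal distance between bishop1 and round_well1 below 0.017 m and z of bishop1 in the frame of round_well1 below 0.008 m)) or ((horizontal distance between bishop0 and round_well1 below 0.017 m and z of bishop0 in the frame of round_well1 below 0.008 m) and (horizontal distance between bishop1 and round_well0 below 0.017 m and z of bishop1 in the frame of round_well0 below 0.008 m))) and (((horizontal distance between rook0 and square_well0 below 0.017 m and z of rook0 in the frame of square_well0 below 0.008 m) and (horizontal distance between rook1 and square_well1 below 0.017 m and z of rook1 in the frame of square_well1 below 0.008 m)) or ((horizontal distance between rook0 and square_well1 below 0.017 m and z of rook0 in the frame of square_well1 below 0.008 m) and (horizontal distance between rook1 and square_well0 below 0.017 m and z of rook1 in the frame of square_well0 below 0.008 m))) and angle between each of bishop0, bishop1, rook0, rook1's own z axis and vertical below 0.12 rad and linear speed of each of bishop0, bishop1, rook0, rook1 below 0.02 m/s and distance of each of pawn, tumbler from where it was at the start of the episode below 0.025 m); the robot touches nothing.
It fails at once if a chess piece or the tumbler is knocked over or tipped far (angle between any of bishop0, bishop1, rook0, rook1, pawn, tumbler's own z axis and vertical above 0.7 rad).
It fails at once if the pawn or the tumbler is shifted by more than 25 mm (distance of any of pawn, tumbler from where it was at the start of the episode above 0.025 m).
It fails at once if a bishop or rook is dropped: it falls freely, touching nothing, faster than 0.8 m/s (a drop of over 30 mm) ((linear speed of bishop0 above 0.8 m/s and contact force between bishop0 and anything else below 0.02 N) or (linear speed of bishop1 above 0.8 m/s and contact force between bishop1 and anything else below 0.02 N) or (linear speed of rook0 above 0.8 m/s and contact force between rook0 and anything else below 0.02 N) or (linear speed of rook1 above 0.8 m/s and contact force between rook1 and anything else below 0.02 N)).
It also fails if it takes over 112 s, if anything falls off the work surface, if the arm or the gripper's body presses on something with over 40 N, if the wrist force passes 120 N, or if a joint passes its speed limit or range.

## Robot

A 6-joint arm with a two-finger parallel gripper is mounted at the origin on the work surface. World frame = base frame: x ahead of the robot, y to its left, z up, the work surface at z = 0. Lengths are in mm, angles in rad, forces in N, time in s.
With the tool pointing down it reaches from about 350 to 875 mm from the base axis. Payload 4.2 kg.
Tool frame: the origin (TCP) lies at the very end of the fingers, on their centre line; the grasp point (between the pads) lies arm.hold_point_z behind it (arm.hold_point_z is the distance from the TCP to the grasp point, in mm); y points along the fingers, x is the direction in which the jaws open and shut, and the axes are right-handed (so a half turn about y gives the same grasp; the last joint's range is limited). The gripper opens to 85 mm and grips with 20 to 120 N. Pads are 22 mm wide; open, the fingers measure 114 mm over their backs; the gripper's body (76 mm by 85 mm) begins 54 mm behind the grasp point. The pads swing forward as they close: fully open they stand 13 mm farther back than shut.
Start: joints at [-0.985, 0.385, 0.008, 0, -1.194, -0.259], TCP at [200.649, -591.895, 231.312] pointing down, gripper open.
Joint ranges: [-3.14, 3.14], [-1.21, 2.06], [-1.07, 1.41], [-3.16, 2.05], [-2.99, -0.16], [-3.1, 3.1]. Speed limits (rad/s): [2.79, 2.79, 3.14, 3.14, 3.14, 3.14].

## Interface

Orientations are given as a unit quaternion [x, y, z, w].
In Python, from bench import arm gives the robot as it stands.
- The arm moves only by the shell command python3 -m creep 'ROWS'. ROWS is JSON, a list of rows, each a list of 3 entries, a list of its own where there are three numbers: the shift along the world's x, y, z in mm, then the turn, a rotation vector about the world's x, y, z in rad, then the gripper command: -1 is shut, 1 is fully open, values between are in proportion. In form: [[[dx, dy, dz], [wx, wy, wz], jaw], ...]. A call has 1 to 12 rows; each row is the pose to reach, as a shift and turn from the pose commanded when the call began; what a row does not reach only later rows make up. A row lasts 1/12 s, in which the tool goes at most 41.7 mm and 7.16 degrees, less where a joint would pass 70% of its speed; a pose out of reach is approached as far as the arm can. A call with a gripper value outside its range is refused whole. The fingers move at their own pace and stop on an object; the grip force is fixed at half the most. Time passes only in rows, so rows that repeat a pose let the fingers close. It gives the time, the measured TCP pose, the force and the opening at its end, in the units of the state.
- arm.read_state(): the state, without advancing time (a new reading comes with each control period).
- arm.get_image(name): name is "side" or "top" or "wrist"; returns (picture, depth): 384x512x3 uint8, red, green, blue; 384x512 float32, mm along the optical axis (not along the pixel's ray), 0 where there is no reading.
- arm.camera_params(name): a dict with "camera_matrix" (3x3 intrinsics, pixels), "extrinsics" (4x4, takes a point from world to camera coordinates); the wrist camera has in their place "T_tool_cam" (4x4, takes a point from camera to tool coordinates, whose origin is the TCP and whose axes are the tool frame's). Camera axes: x right, y down, z forward; pixel columns grow to the right and rows downward; lengths in mm; the calibration is good to about 2 mm. A picture is of the moment at which its call begins: read the wrist's pose just before it. camera_params takes no time and is no camera call.
- arm.job_done(): hands the job in, once; it reports no verdict.
The state is a dict: "clock": time; "joints": joint angles; "joint_vel": joint speeds; "joint_efforts": joint torques, N m; "position": TCP position; "ee_rot": TCP orientation; "contact_force": force on the tool from outside, world axes, zero at the start; "wrist_torque": the same for the moment, N m; "gripper_width": finger opening in mm.
Only numpy, scipy, OpenCV 4.12 (cv2) and the standard library are available. Lean on these libraries where they do the work, as an engineer would, in place of code of your own. Each camera call takes 0.05 s, during which the arm holds its last target.

## Working session

There is one attempt and no reset: what is moved stays moved. The work goes in short steps, Python scripts to look and compute and a shell command to move; the robot and the scene stay as the last step left them, time stands still between calls to the robot, and variables do not carry over. Pictures are saved under pics/ and viewed, and the job is handed in when it is done.

```bash
mkdir -p pics; ls
python3 - <<'E'
from bench import arm
import cv2,numpy as np
np.set_printoptions(precision=4,suppress=True)
print(arm.hold_point_z, arm.read_state())
for n in ["top","side","wrist"]:
    p,d=arm.get_image(n); cv2.imwrite(f"pics/{n}0.png",p[:,:,::-1]); np.save(f"pics/{n}0.npy",d); np.save(f"pics/{n}0_rgb.npy",p)
    print(n,arm.camera_params(n))
E
```

```text
pics
18.700000000000003 {'clock': 0.0, 'joints': array([-0.9854,  0.3856,  0.0067, -0.0005, -1.194 , -0.2586]), 'joint_vel': array([ 0.0007,  0.0001,  0.0005, -0.0009,  0.0001, -0.0003]), 'joint_efforts': array([  0.0008, -39.2291,  18.8404,   4.1862,  -0.0046,  -0.    ]), 'position': array([ 200.4771, -591.3716,  230.2075]), 'ee_rot': array([ 0.4114,  0.5751, -0.5742, -0.4127]), 'contact_force': array([ 0.2021, -0.4883, -0.3936]), 'wrist_torque': array([-0.061 , -0.0186, -0.0309]), 'gripper_width': 85.23948651318418}
top {'camera_matrix': array([[420.1549,   0.    , 256.1754],
       [  0.    , 420.1549, 195.8904],
       [  0.    ,   0.    ,   1.    ]]), 'extrinsics': array([[   0.1513,   -0.9885,   -0.0042,  -79.5814],
       [  -0.967 ,   -0.1471,   -0.2079,  505.6344],
       [   0.2049,    0.0355,   -0.9781, 1019.028 ],
       [   0.    ,    0.    ,    0.    ,    1.    ]])}
side {'camera_matrix': array([[421.002 ,   0.    , 249.2345],
       [  0.    , 421.002 , 193.5286],
       [  0.    ,   0.    ,   1.    ]]), 'extrinsics': array([[ -0.9193,  -0.3931,   0.0179, 448.0513],
       [ -0.2936,   0.6552,  -0.6961, 209.4238],
       [  0.2619,  -0.6452,  -0.7177, 813.8803],
       [  0.    ,   0.    ,   0.    ,   1.    ]])}
wrist {'camera_matrix': array([[292.4495,   0.    , 252.8697],
       [  0.    , 292.4495, 191.7145],
       [  0.    ,   0.    ,   1.    ]]), 'T_tool_cam': array([[   1.    ,   -0.0012,   -0.0005,   -0.1222],
       [   0.0002,   -0.2766,    0.961 , -142.6276],
       [  -0.0013,   -0.961 ,   -0.2766,   69.4934],
       [   0.    ,    0.    ,    0.    ,    1.    ]])}
```

View pics/top0.png

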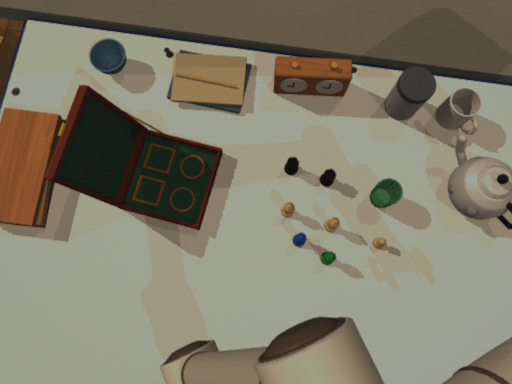

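View pics/side0.png

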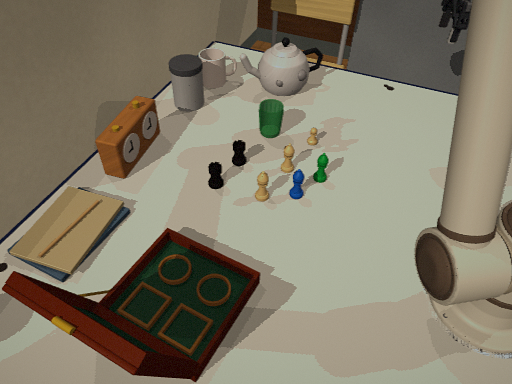

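View pics/wrist0.png

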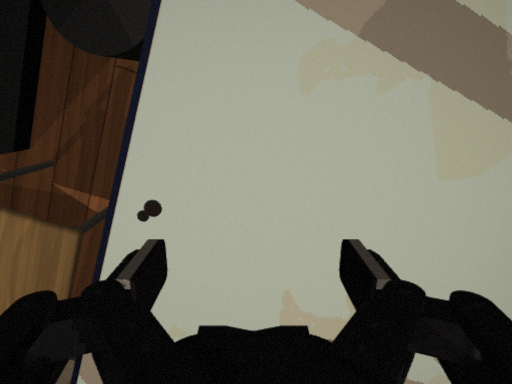

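```bash
cat > h.py <<'E'
import numpy as np,cv2
from bench import arm
def cloud(n,d):
    c=arm.camera_params(n);K=c["camera_matrix"]
    v,u=np.mgrid[:384,:512]
    P=np.stack([(u-K[0,2])/K[0,0]*d,(v-K[1,2])/K[1,1]*d,d],-1)
    E=c["extrinsics"]; return (P-E[:3,3])@E[:3,:3]
def proj(n,p):
    c=arm.camera_params(n);E=c["extrinsics"];q=E[:3,:3]@np.array(p)+E[:3,3];q=c["camera_matrix"]@q;return q[:2]/q[2]
def ray(n,u,v,z):
    c=arm.camera_params(n);E=c["extrinsics"];R=E[:3,:3];K=c["camera_matrix"]
    o=-R.T@E[:3,3];d=R.T@np.linalg.solve(K,[u,v,1]);return o+d*(z-o[2])/d[2]
E
python3 - <<'E'
from h import *
np.set_printoptions(precision=1,suppress=True)
obj=dict(rA=(291,166),rB=(328,178),bA=(288,210),bB=(332,225),pawn=(379,243),tum=(386,193),blue=(299,240),green=(328,258))
C={n:cloud(n,np.load(f"pics/{n}0.npy")) for n in("top","side")}
for n in C:
    z=C[n][...,2]; 
    print(n,"table z", np.median(z[250:260,430:450]) if n=="top" else np.median(z[240:260,310:340]))
for k,(u,v) in obj.items():
    g=C["top"][v,u]; 
    for n in C:
        P=C[n].reshape(-1,3); m=(np.hypot(*(P[:,:2]-g[:2]).T)<45)&(P[:,2]>12)&(P[:,2]<120)
        Q=P[m]; zt=np.percentile(Q[:,2],98)
        hi=Q[Q[:,2]>zt-14]
        print(k,n,len(Q),"zmax",zt,"top cen",hi.mean(0),"mid ext",(hi[:,:2].min(0)+hi[:,:2].max(0))/2,"ext",np.ptp(hi[:,:2],axis=0))
E
```

```text
top table z -0.7231533701394945
side table z 0.06883285786154528
rA top 168 zmax 60.29870804890559 top cen [613.4 -82.   54.9] mid ext [614.8 -82.2] ext [32.9 30.3]
rA side 272 zmax 59.419636195138956 top cen [610.5 -81.   54.2] mid ext [612.2 -82.5] ext [33.7 33.6]
rB top 177 zmax 60.84963923084573 top cen [ 595.9 -180.3   55.1] mid ext [ 596.3 -180.8] ext [33.8 32.3]
rB side 249 zmax 58.68720786694118 top cen [ 592.5 -178.8   54. ] mid ext [ 594.2 -181.9] ext [33.7 35.5]
bA top 127 zmax 78.52609660455295 top cen [495.4 -88.6  70.2] mid ext [496.3 -89.1] ext [21.5 22.6]
bA side 249 zmax 79.58189984967004 top cen [492.  -85.1  71.3] mid ext [492.7 -87.3] ext [20.8 20.5]
bB top 135 zmax 80.41344078788774 top cen [ 473.4 -204.9   71.4] mid ext [ 474.4 -205. ] ext [21.3 17.9]
bB side 228 zmax 78.85977120524674 top cen [ 470.6 -202.6   71.3] mid ext [ 471.4 -203.4] ext [23.8 18.7]
pawn top 66 zmax 47.901758924738616 top cen [ 446.9 -332.9   43.6] mid ext [ 447.3 -333.4] ext [16.4 14.9]
pawn side 83 zmax 46.90998530050237 top cen [ 444.5 -330.8   41.4] mid ext [ 445. -332.] ext [15.2 15. ]
tum top 409 zmax 89.49360469781317 top cen [ 579.4 -338.7   84.3] mid ext [ 569.2 -328.5] ext [63.5 61.6]
tum side 399 zmax 88.22358881541219 top cen [ 575.1 -339.4   82.1] mid ext [ 567.9 -330.3] ext [59.9 65. ]
blue top 125 zmax 80.29932880357482 top cen [ 423.3 -128.3   71.9] mid ext [ 424.4 -128.9] ext [21.4 18.4]
blue side 251 zmax 80.15656987161789 top cen [ 420.5 -125.3   71.5] mid ext [ 421.8 -125.3] ext [21.9 16. ]
green top 137 zmax 79.17682934021963 top cen [ 387.7 -205.1   71.2] mid ext [ 388.2 -205.3] ext [20.1 21.3]
green side 238 zmax 78.43220734016815 top cen [ 384.5 -202.1   70.9] mid ext [ 384.2 -201.5] ext [22.  20.6]
```

Run:
```python
from h import *
p=cv2.imread("pics/top0.png")[80:240,40:240]; cv2.imwrite("pics/ct.png",cv2.resize(p,None,fx=3.5,fy=3.5,interpolation=cv2.INTER_NEAREST))
p=cv2.imread("pics/side0.png")[220:384,80:280]; cv2.imwrite("pics/cs.png",cv2.resize(p,None,fx=3.5,fy=3.5,interpolation=cv2.INTER_NEAREST))
for n,px in (("top",[(160,158),(192,167),(149,190),(182,199),(176,160),(186,183)]),("side",[(174,268),(213,289),(145,306),(186,328)])):
    im=cv2.imread(f"pics/{n}0.png")
    hsv=cv2.cvtColor(im,cv2.COLOR_BGR2HSV)
    for u,v in px: print(n,u,v,hsv[v,u],cloud(n,np.load(f"pics/{n}0.npy"))[v,u].round(1))
```

```text
top 160 158 [ 67 100  33] [584.9 272.3  11.8]
top 192 167 [65 92 36] [573.1 182.   11.7]
top 149 190 [ 62 105  34] [493.7 284.1  10.1]
top 182 199 [ 64 105  34] [482.7 192.2  11.4]
top 176 160 [68 87 35] [587.2 229.5   7.1]
top 186 183 [ 66 102  35] [527.7 190.3   8.9]
side 174 268 [ 69 105  34] [574.7 178.3  12.8]
side 213 289 [ 73 182  35] [482.3 189.5  12.1]
side 145 306 [ 58 117  35] [580.4 273.6  14.6]
side 186 328 [ 62 109  35] [491.7 279.2   9.4]
```

View pics/ct.png

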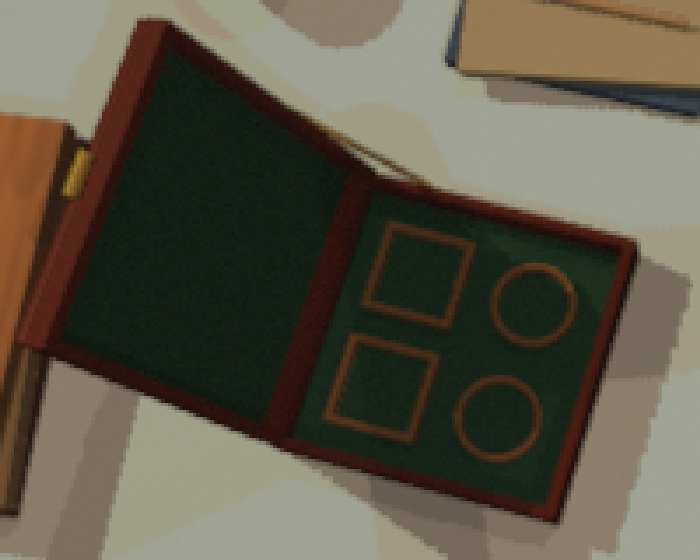

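View pics/cs.png

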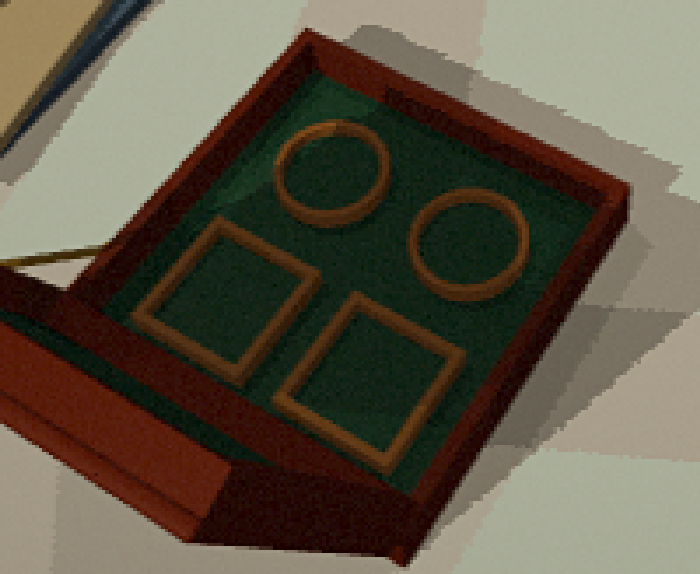

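Run:
```python
from h import *
np.set_printoptions(precision=1,suppress=True)
px=dict(top=[(160,158),(149,190),(192,167),(182,199)],side=[(145,306),(186,328),(174,268),(213,289)])
est={}
for n in px:
    im=cv2.imread(f"pics/{n}0.png"); hsv=cv2.cvtColor(im,cv2.COLOR_BGR2HSV)
    m=cv2.inRange(hsv,(8,90,45),(22,255,255))
    for i,(u,v) in enumerate(px[n]):
        # flood interior: connected non-brown region about the centre
        ok,lab=cv2.connectedComponents((m==0).astype(np.uint8),connectivity=4)
        inner=lab==lab[v,u]
        # outer contour of brown component adjoining
        dil=cv2.dilate(inner.astype(np.uint8),np.ones((5,5)))
        ring=(m>0)&(dil>0)
        full=(inner|ring).astype(np.uint8)
        c=max(cv2.findContours(full,cv2.RETR_EXTERNAL,cv2.CHAIN_APPROX_NONE)[0],key=len)[:,0]
        W=np.array([ray(n,*q,20)[:2] for q in c])
        r=cv2.minAreaRect(W.astype(np.float32))
        print(n,i,"inner",inner.sum(),"rect",r[0],r[1],r[2])
        est[n,i]=np.array(r[0])
for n in px:
    print(n,[np.linalg.norm(est[n,a]-est[n,b]).round(1) for a,b in((0,1),(2,3),(0,2),(1,3))], (est[n,2]+est[n,3]-est[n,0]-est[n,1])/2,(est[n,0]+est[n,2]-est[n,1]-est[n,3])/2)
```

```text
top 0 inner 436 rect (582.9464721679688, 272.661865234375) (71.2318344116211, 70.00482177734375) 83.41331481933594
top 1 inner 448 rect (491.5433654785156, 282.17132568359375) (70.09306335449219, 69.9775161743164) 84.37467956542969
top 2 inner 298 rect (572.2598266601562, 181.9492645263672) (64.20905303955078, 61.581260681152344) 10.210328102111816
top 3 inner 318 rect (481.30010986328125, 190.5499267578125) (59.055274963378906, 63.79362487792969) 8.659582138061523
side 0 inner 835 rect (580.7705078125, 272.880126953125) (66.784912109375, 66.8575439453125) 83.8910903930664
side 1 inner 955 rect (489.7869567871094, 283.176025390625) (66.01509094238281, 66.59211730957031) 83.89553833007812
side 2 inner 461 rect (570.7177124023438, 182.4225616455078) (62.180335998535156, 58.64797592163086) 23.883712768554688
side 3 inner 523 rect (480.33709716796875, 193.11976623535156) (61.57315444946289, 56.48344421386719) 23.81436538696289
top [np.float64(91.9), np.float64(91.4), np.float64(91.3), np.float64(92.2)] [-10.5 -91.2] [91.2 -9.1]
side [np.float64(91.6), np.float64(91.0), np.float64(91.0), np.float64(90.6)] [ -9.8 -90.3] [ 90.7 -10.5]
```

Run:
```python
from h import *
from scipy.spatial.transform import Rotation as R
print(R.from_quat(arm.read_state()["ee_rot"]).as_matrix().round(3))
```

```text
[[-0.321 -0.001 -0.947]
 [ 0.947  0.002 -0.321]
 [ 0.002 -1.     0.   ]]
```

```bash
python3 -m creep '[[[206,255,0],[0,0,0],0.36],[[206,255,0],[0,0,0],0.36],[[206,255,0],[0,0,0],0.36],[[206,255,0],[0,0,0],0.36],[[206,255,0],[0,0,0],0.36],[[206,255,0],[0,0,0],0.36],[[206,255,0],[0,0,0],0.36],[[206,255,0],[0,0,0],0.36],[[206,255,0],[0,0,0],0.36],[[206,255,0],[0,0,0],0.36]]'
```

```text
clock: 0.98
position: [407.7, -335.3, 231.2]
ee_rot: [0.411, 0.575, -0.575, -0.411]
contact_force: [1.3, -0.2, 0.3]
gripper_width: 58.3
```

```bash
python3 -m creep '[[[206,255,-70],[0,0,0],0.36],[[206,255,-70],[0,0,0],0.36],[[206,255,-70],[0,0,0],0.36],[[206,255,-70],[0,0,0],0.36],[[206,255,-70],[0,0,0],0.36],[[206,255,-70],[0,0,0],0.36],[[206,255,-70],[0,0,0],0.36],[[206,255,-70],[0,0,0],0.36],[[206,255,-70],[0,0,0],0.36],[[206,255,-70],[0,0,0],0.36],[[206,255,-70],[0,0,0],0.36]]'
```

```text
clock: 1.9
position: [612.2, -82.8, 160.7]
ee_rot: [-0.412, -0.574, 0.575, 0.413]
contact_force: [-0.4, -0.3, 0.2]
gripper_width: 58.3
```

```bash
cat >> h.py <<'E'
from scipy.spatial.transform import Rotation as R
def wshot(name,pts=()):
    s=arm.read_state();T=np.eye(4);T[:3,:3]=R.from_quat(s["ee_rot"]).as_matrix();T[:3,3]=s["position"]
    p,d=arm.get_image("wrist");c=arm.camera_params("wrist");K=c["camera_matrix"];M=T@c["T_tool_cam"]
    im=np.ascontiguousarray(p[:,:,::-1])
    for q in pts:
        x=K@(M[:3,:3].T@(np.array(q)-M[:3,3]));u=x[:2]/x[2];print(q,u.round(1));cv2.drawMarker(im,(int(u[0]),int(u[1])),(0,0,255),0,12)
    cv2.imwrite(name,im);return M,K,d,p
E
python3 -c "
from h import *
wshot('pics/w1.png',[(612.5,-82,58),(595,-181,58),(612.5,-82,0)])"
```

```text
(612.5, -82, 58) [253.9 191.3]
(595, -181, 58) [147.3 135.3]
(612.5, -82, 0) [253.7 176.4]
```

View pics/w1.png

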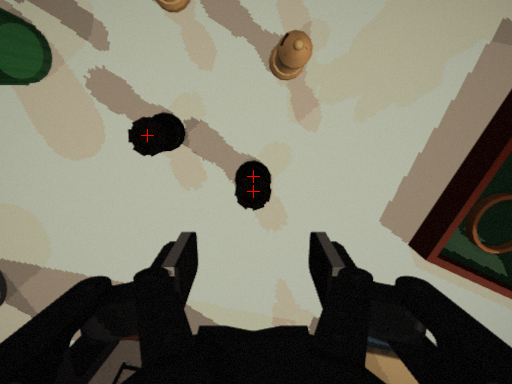

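The wrist view shows rook A with its crown at about (253,192), where it was predicted, and centred between the fingers. I'll descend now.

```bash
python3 -m creep '[[[0,0,-40],[0,0,0],0.36],[[0,0,-80],[0,0,0],0.36],[[0,0,-105],[0,0,0],0.36],[[0,0,-125],[0,0,0],0.36],[[0,0,-136],[0,0,0],0.36],[[0,0,-136],[0,0,0],0.36],[[0,0,-136],[0,0,0],-1],[[0,0,-136],[0,0,0],-1],[[0,0,-136],[0,0,0],-1],[[0,0,-136],[0,0,0],-1],[[0,0,-136],[0,0,0],-1],[[0,0,-136],[0,0,0],-1]]'
```

```text
clock: 2.95
position: [614.3, -82.2, 27.6]
ee_rot: [0.413, 0.576, -0.574, -0.41]
contact_force: [-0.1, -1.8, 6.6]
gripper_width: 29.8
```

```bash
python3 -m creep '[[[0,0,0],[0,0,0],-1],[[0,0,0],[0,0,0],-1]]'; python3 -c "
from h import *
wshot('pics/w2.png')
p,d=arm.get_image('side');print(arm.read_state()['position'],arm.read_state()['contact_force'],arm.read_state()['gripper_width']);cv2.imwrite('pics/s2.png',cv2.resize(p[80:230,140:360,::-1],None,fx=3.4,fy=3.4))"
```

```text
clock: 3.12
position: [614.3, -82.1, 27.6]
ee_rot: [0.413, 0.576, -0.574, -0.41]
contact_force: [-0.3, -1.7, 6.5]
gripper_width: 30.0
[614.24950218 -82.14806474  27.62676946] [-0.53610156 -1.9001055   5.77015238] 29.88682880187609
```

View pics/w2.png

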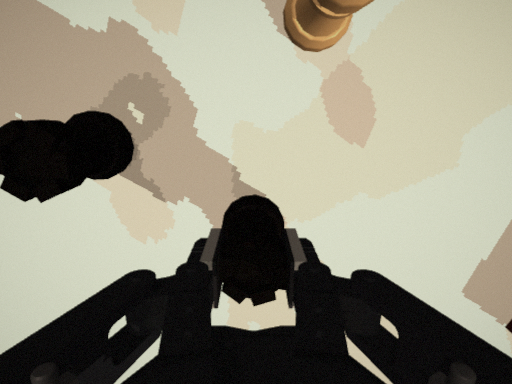

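View pics/s2.png

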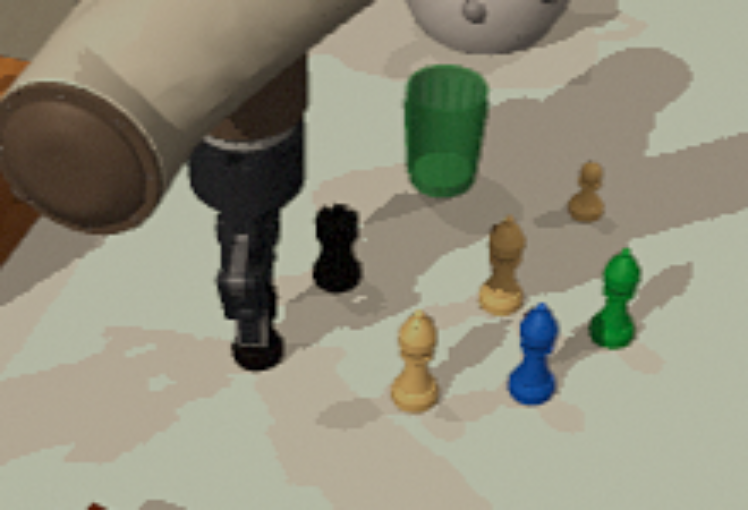

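```bash
python3 -m creep '[[[0,0,10],[0,0,0],-1],[[0,0,35],[0,0,0],-1],[[0,0,70],[0,0,0],-1],[[0,0,110],[0,0,0],-1],[[0,20,130],[0,0,0],-1],[[-3,55,130],[0,0,0],-1],[[-6,90,130],[0,0,0],-1],[[-10,125,130],[0,0,0],-1],[[-13,160,130],[0,0,0],-1],[[-16,190,130],[0,0,0],-1],[[-16,190,130],[0,0,0],-1]]'
```

```text
clock: 4.13
position: [595.9, 113.0, 155.8]
ee_rot: [0.41, 0.576, -0.575, -0.411]
contact_force: [-0.5, 0.2, -0.8]
gripper_width: 29.9
```

```bash
python3 -m creep '[[[-3,30,0],[0,0,0],-1],[[-6,65,0],[0,0,0],-1],[[-9,100,0],[0,0,0],-1],[[-12,135,0],[0,0,0],-1],[[-15,155,0],[0,0,0],-1],[[-15,165,0],[0,0,0],-1],[[-15,165,0],[0,0,0],-1],[[-15,165,0],[0,0,0],-1]]'; python3 -c "
from h import *
wshot('pics/w3.png',[(581.9,273.1,12)])
p,d=arm.get_image('side');cv2.imwrite('pics/s3.png',cv2.resize(p[150:384,60:360,::-1],None,fx=2.5,fy=2.5))"
```

```text
clock: 4.8
position: [581.3, 272.6, 155.2]
ee_rot: [-0.412, -0.574, 0.575, 0.412]
contact_force: [-0.0, -0.2, -0.8]
gripper_width: 29.9
(581.9, 273.1, 12) [253.4 180.3]
```

View pics/w3.png

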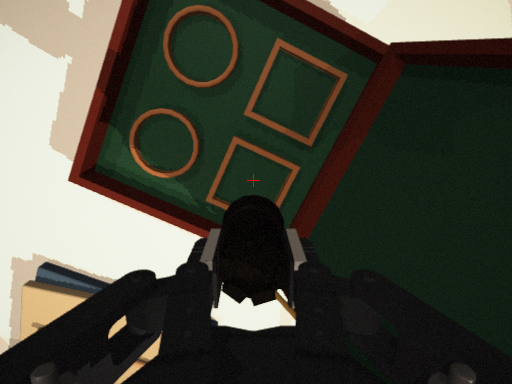

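View pics/s3.png

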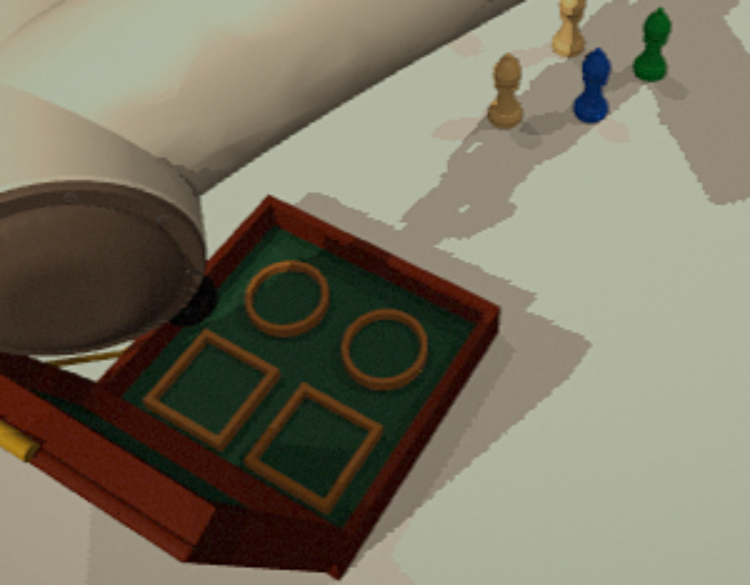

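```bash
python3 -c "
from h import *
p,d=arm.get_image('top');np.save('pics/t3.npy',d);cv2.imwrite('pics/t3.png',p[:,:,::-1])
for n in ('top','side'):
    if n=='side': p,d=arm.get_image('side')
    P=cloud(n,d).reshape(-1,3);P=P[(d.ravel()>0)]
    m=(P[:,1]>60)&(P[:,1]<480)&(P[:,0]>330)&(P[:,0]<760)
    for y in range(240,460,20):
        q=P[m&(abs(P[:,1]-y)<10)&(P[:,2]>120)]
        if len(q):print(n,y,len(q),'x',q[:,0].min().round(),q[:,0].max().round(),'z',np.percentile(q[:,2],[1,10,50,90,99]).round())
"
```

```text
top 240 2898 x 330.0 620.0 z [201. 302. 473. 603. 622.]
top 260 2270 x 330.0 623.0 z [137. 320. 512. 608. 623.]
top 280 2072 x 332.0 622.0 z [143. 330. 514. 597. 612.]
top 300 1690 x 356.0 617.0 z [206. 461. 507. 576. 593.]
top 320 1640 x 381.0 594.0 z [226. 438. 490. 553. 571.]
top 340 1344 x 406.0 574.0 z [257. 471. 491. 534. 552.]
top 360 741 x 432.0 579.0 z [250. 488. 496. 520. 532.]
top 380 1141 x 438.0 620.0 z [121. 126. 153. 496. 511.]
top 400 1506 x 439.0 620.0 z [138. 154. 182. 241. 492.]
top 420 995 x 442.0 584.0 z [183. 197. 218. 247. 249.]
top 440 103 x 444.0 542.0 z [219. 238. 240. 243. 244.]
side 240 226 x 545.0 592.0 z [425. 454. 505. 512. 514.]
side 260 1078 x 355.0 622.0 z [136. 455. 505. 515. 516.]
side 280 2255 x 330.0 622.0 z [132. 471. 512. 606. 610.]
side 300 3949 x 330.0 616.0 z [470. 489. 514. 599. 606.]
side 320 5626 x 330.0 597.0 z [477. 489. 568. 583. 589.]
side 340 6708 x 333.0 654.0 z [480. 492. 547. 562. 567.]
side 360 5947 x 361.0 651.0 z [136. 492. 526. 541. 546.]
side 380 5538 x 388.0 659.0 z [137. 477. 506. 521. 526.]
side 400 4928 x 413.0 663.0 z [145. 245. 491. 503. 508.]
side 420 6239 x 412.0 664.0 z [192. 240. 447. 494. 495.]
side 440 4714 x 419.0 568.0 z [233. 241. 473. 493. 495.]
```

View pics/t3.png

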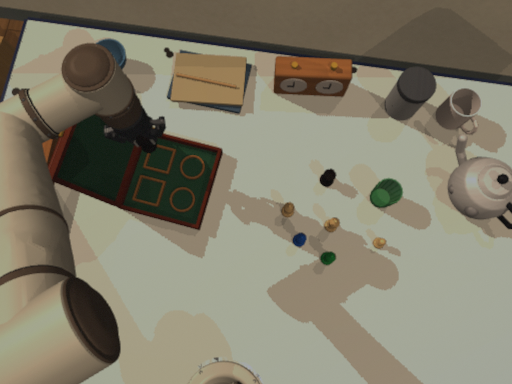

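Well 0 is centred under the tool: predicted at (253,180), and its outline is seen around that point. Rook A hangs upright. In both views the forearm passes about 60 mm or more above the lid top after the descent. I'll lower in two stages.

```bash
python3 -m creep '[[[0,0,-25],[0,0,0],-1],[[0,0,-50],[0,0,0],-1],[[0,0,-75],[0,0,0],-1],[[0,0,-90],[0,0,0],-1],[[0,0,-90],[0,0,0],-1]]'; python3 -c "
from h import *
p,d=arm.get_image('top');cv2.imwrite('pics/t4.png',cv2.resize(p[40:260,0:280,::-1],None,fx=2.7,fy=2.7))
p,d=arm.get_image('side');cv2.imwrite('pics/s4.png',p[:,:,::-1])"
```

```text
clock: 5.42
position: [579.5, 270.4, 61.3]
ee_rot: [-0.412, -0.571, 0.577, 0.414]
contact_force: [-0.1, -0.6, -1.6]
gripper_width: 29.6
```

View pics/t4.png

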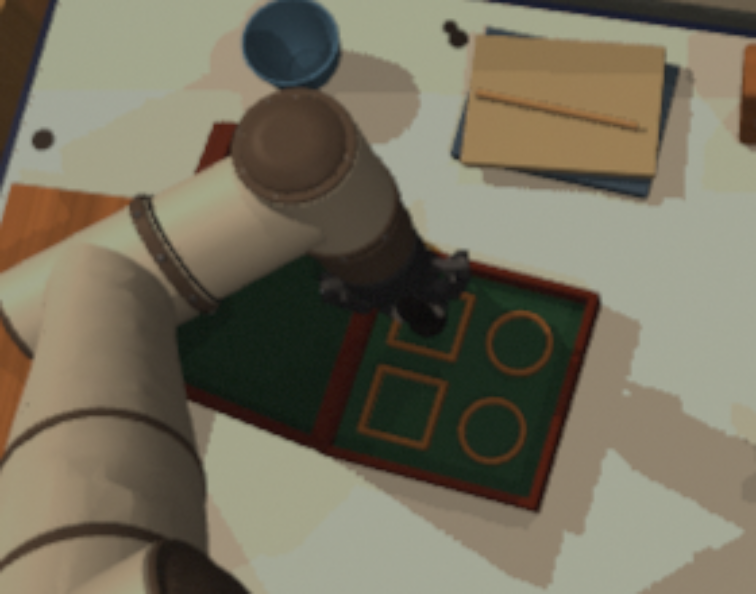

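View pics/s4.png

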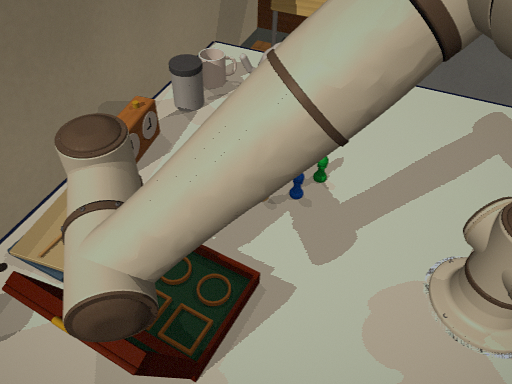

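```bash
python3 -c "
from h import *
np.set_printoptions(precision=3,suppress=True)
s=arm.read_state();print(s['joints'],s['joint_vel'],s['joint_efforts'],s['position'],s['contact_force'],s['clock'])
for n in ('top','side'):
    p,d=arm.get_image(n)
    P=cloud(n,d).reshape(-1,3);P=P[(d.ravel()>0)]
    for y in range(320,620,20):
        q=P[(abs(P[:,1]-y)<10)&(P[:,2]>150)&(P[:,0]>330)&(P[:,0]<720)]
        q=q[q[:,2]>255] 
        if len(q):print(n,y,len(q),'x',q[:,0].min().round(),q[:,0].max().round(),'z',np.percentile(q[:,2],[0,2,10,50,90,99]).round())
s=arm.read_state();print(s['position'])
"
```

```text
[ 0.689  0.565 -0.144  0.001 -0.862 -1.934] [ 0.007 -0.029  0.033  0.009  0.002  0.001] [ -0.047 -43.34   14.746   3.288  -0.044   0.001] [582.076 272.267  65.43 ] [0.856 0.148 0.097] 5.5167
top 320 1277 x 343.0 595.0 z [347. 357. 376. 403. 524. 546.]
top 340 1166 x 357.0 574.0 z [336. 357. 384. 402. 492. 516.]
top 360 672 x 395.0 557.0 z [345. 391. 399. 408. 467. 487.]
top 380 399 x 418.0 545.0 z [381. 390. 399. 412. 444. 457.]
top 400 215 x 438.0 530.0 z [387. 391. 396. 408. 425. 431.]
top 420 378 x 421.0 511.0 z [381. 391. 395. 402. 405. 408.]
top 440 175 x 423.0 494.0 z [376. 382. 390. 401. 404. 406.]
top 460 3 x 474.0 478.0 z [388. 388. 389. 391. 392. 393.]
side 320 4817 x 330.0 599.0 z [377. 390. 400. 527. 547. 555.]
side 340 6021 x 330.0 581.0 z [379. 395. 403. 498. 518. 525.]
side 360 4969 x 358.0 564.0 z [380. 394. 406. 467. 486. 494.]
side 380 4219 x 386.0 542.0 z [365. 387. 401. 437. 455. 463.]
side 400 3241 x 412.0 534.0 z [363. 377. 390. 413. 428. 434.]
side 420 2557 x 411.0 516.0 z [328. 344. 368. 400. 406. 409.]
side 440 2559 x 419.0 500.0 z [323. 344. 358. 393. 405. 407.]
side 460 1420 x 440.0 484.0 z [329. 342. 354. 378. 393. 400.]
[582.846 273.286  67.065]
```

```bash
python3 -m creep '[[[0,0,-10],[0,0,0],-1],[[0,0,-18],[0,0,0],-1],[[0,0,-22],[0,0,0],-1],[[0,0,-24],[0,0,0],-1],[[0,0,-25],[0,0,0],-1],[[0,0,-25],[0,0,0],-1],[[0,0,-25],[0,0,0],-1],[[0,0,-25],[0,0,0],-1]]'
```

```text
clock: 6.28
position: [581.8, 273.3, 40.5]
ee_rot: [0.412, 0.575, -0.574, -0.412]
contact_force: [0.4, 0.1, -0.7]
gripper_width: 29.7
```

```bash
python3 -m creep '[[[0,0,-1],[0,0,0],-1],[[0,0,-2],[0,0,0],-1],[[0,0,-2],[0,0,0],-1],[[0,0,-2],[0,0,0],-1]]'
```

```text
clock: 6.62
position: [582.1, 273.3, 39.6]
ee_rot: [0.412, 0.575, -0.574, -0.412]
contact_force: [-2.6, -0.6, 6.0]
gripper_width: 29.8
```

Contact felt at 6 N, so the rook is on the floor. Releasing and backing up.

```bash
python3 -m creep '[[[0,0,0],[0,0,0],-0.1],[[0,0,0],[0,0,0],0.1],[[0,0,0],[0,0,0],0.2],[[0,0,0],[0,0,0],0.2],[[0,0,0],[0,0,0],0.2],[[0,0,8],[0,0,0],0.2],[[0,0,30],[0,0,0],0.2],[[0,0,65],[0,0,0],0.2],[[0,0,100],[0,0,0],0.2],[[0,0,120],[0,0,0],0.3],[[0,0,120],[0,0,0],0.3]]'; python3 -c "
from h import *
wshot('pics/w5.png',[(581.9,273.1,70)])"
```

```text
clock: 7.53
position: [584.6, 274.8, 165.5]
ee_rot: [0.413, 0.579, -0.571, -0.41]
contact_force: [0.5, 0.5, 0.6]
gripper_width: 55.6
(581.9, 273.1, 70) [252. 188.]
```

View pics/w5.png

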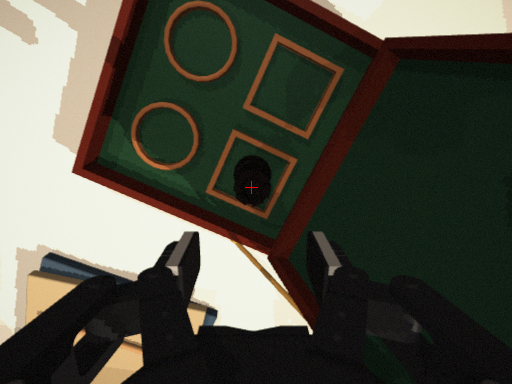

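The picture shows rook A standing in its square well with its crown at (252,183), centred. On to rook B.

```bash
python3 -m creep '[[[1,-30,2],[0,0,0],0.36],[[2,-65,2],[0,0,0],0.36],[[3,-105,2],[0,0,0],0.36],[[4,-145,2],[0,0,0],0.36],[[5,-185,2],[0,0,0],0.36],[[6,-225,2],[0,0,0],0.36],[[8,-265,2],[0,0,0],0.36],[[9,-305,2],[0,0,0],0.36],[[10,-345,2],[0,0,0],0.36],[[11,-385,2],[0,0,0],0.36],[[13,-420,2],[0,0,0],0.36],[[13,-445,2],[0,0,0],0.36]]'
python3 -m creep '[[[0,-9,0],[0,0,0],0.36],[[0,-9,0],[0,0,0],0.36],[[0,-9,0],[0,0,0],0.36],[[0,-9,0],[0,0,0],0.36]]'; python3 -c "
from h import *
wshot('pics/w6.png',[(595,-181,58)])"
```

```text
clock: 8.58
position: [593.6, -174.8, 159.0]
ee_rot: [-0.412, -0.574, 0.575, 0.413]
contact_force: [1.2, 0.8, 0.2]
gripper_width: 58.0
clock: 8.92
position: [594.5, -179.6, 159.9]
ee_rot: [-0.411, -0.575, 0.575, 0.412]
contact_force: [-0.0, 0.3, -0.7]
gripper_width: 58.1
(595, -181, 58) [251.4 190.9]
```

View pics/w6.png

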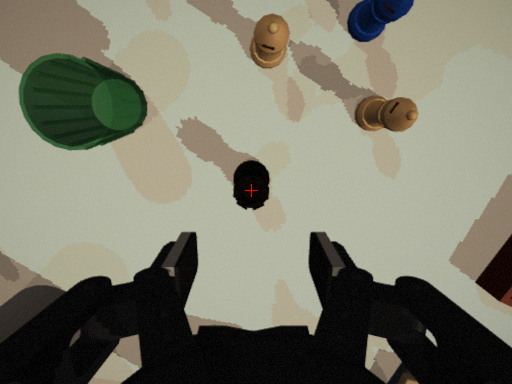

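Rook B's crown is at (251,191), as predicted.

```bash
python3 -m creep '[[[0,0,-40],[0,0,0],0.36],[[0,0,-80],[0,0,0],0.36],[[0,0,-105],[0,0,0],0.36],[[0,0,-125],[0,0,0],0.36],[[0,0,-134],[0,0,0],0.36],[[0,0,-134],[0,0,0],0.36],[[0,0,-134],[0,0,0],-1],[[0,0,-134],[0,0,0],-1],[[0,0,-134],[0,0,0],-1],[[0,0,-134],[0,0,0],-1],[[0,0,-134],[0,0,0],-1],[[0,0,-134],[0,0,0],-1]]'
```

```text
clock: 9.97
position: [596.2, -180.9, 28.4]
ee_rot: [0.413, 0.576, -0.574, -0.411]
contact_force: [0.6, 1.6, 7.0]
gripper_width: 29.7
```

```bash
python3 -m creep '[[[0,0,10],[0,0,0],-1],[[0,0,35],[0,0,0],-1],[[0,0,70],[0,0,0],-1],[[0,0,110],[0,0,0],-1],[[-4,20,130],[0,0,0],-1],[[-10,55,130],[0,0,0],-1],[[-20,90,130],[0,0,0],-1],[[-30,125,130],[0,0,0],-1],[[-40,160,130],[0,0,0],-1],[[-50,195,130],[0,0,0],-1],[[-60,230,130],[0,0,0],-1],[[-64,250,130],[0,0,0],-1]]'
```

```text
clock: 10.97
position: [528.8, 71.4, 156.7]
ee_rot: [-0.411, -0.575, 0.575, 0.412]
contact_force: [-0.6, 0.6, -1.2]
gripper_width: 29.9
```

```bash
python3 -m creep '[[[-6,35,0],[0,0,0],-1],[[-13,70,0],[0,0,0],-1],[[-20,105,0],[0,0,0],-1],[[-27,140,0],[0,0,0],-1],[[-33,175,0],[0,0,0],-1],[[-38,203,0],[0,0,0],-1],[[-40,214,0],[0,0,0],-1],[[-40,214,0],[0,0,0],-1],[[-40,214,0],[0,0,0],-1],[[-40,214,0],[0,0,0],-1]]'; python3 -c "
from h import *
wshot('pics/w7.png',[(490.5,283.1,12)])"
```

```text
clock: 11.8
position: [490.4, 281.8, 156.2]
ee_rot: [-0.412, -0.574, 0.575, 0.412]
contact_force: [-0.7, -0.7, -0.4]
gripper_width: 29.7
(490.5, 283.1, 12) [254.3 179.9]
```

View pics/w7.png

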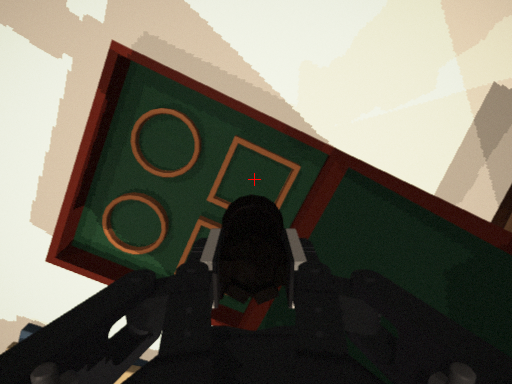

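```bash
python3 -m creep '[[[0,0,-25],[0,0,0],-1],[[0,0,-50],[0,0,0],-1],[[0,0,-75],[0,0,0],-1],[[0,0,-90],[0,0,0],-1],[[0,0,-90],[0,0,0],-1]]'; python3 -c "
from h import *
p,d=arm.get_image('side');cv2.imwrite('pics/s8.png',p[:,:,::-1])
P=cloud('side',d).reshape(-1,3)
q=P[(P[:,2]>255)&(P[:,1]>330)&(P[:,1]<470)&(P[:,0]>330)&(P[:,0]<700)];print(np.percentile(q[:,2],[0,1,5,50]))"
```

```text
clock: 12.27
position: [488.9, 279.8, 62.9]
ee_rot: [-0.412, -0.571, 0.577, 0.414]
contact_force: [-1.2, -0.7, -0.1]
gripper_width: 29.8
[331.81854765 354.21679273 370.47804769 400.91430729]
```

View pics/s8.png

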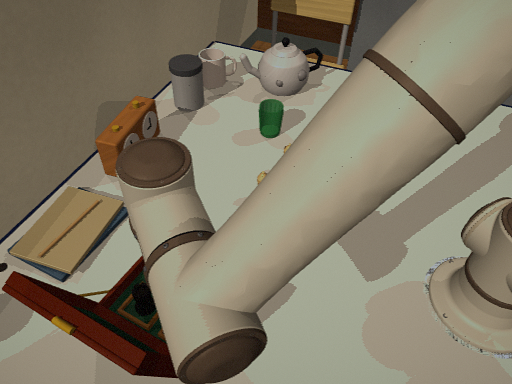

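Same clearance as before, with the lowest visible part of the arm over the lid at 332 mm or more. I'll set it down.

```bash
python3 -m creep '[[[0,0,-10],[0,0,0],-1],[[0,0,-18],[0,0,0],-1],[[0,0,-22],[0,0,0],-1],[[0,0,-25],[0,0,0],-1],[[0,0,-26],[0,0,0],-1],[[0,0,-26],[0,0,0],-1],[[0,0,-26],[0,0,0],-1]]'
```

```text
clock: 12.9
position: [490.8, 283.4, 40.6]
ee_rot: [0.412, 0.575, -0.574, -0.412]
contact_force: [-0.8, -0.5, -0.7]
gripper_width: 29.8
```

```bash
python3 -m creep '[[[0,0,-1],[0,0,0],-1],[[0,0,-2],[0,0,0],-1],[[0,0,-2],[0,0,0],-1],[[0,0,-2],[0,0,0],-1]]'
```

```text
clock: 13.23
position: [491.2, 283.5, 40.4]
ee_rot: [0.412, 0.575, -0.574, -0.411]
contact_force: [-2.9, -1.2, 10.2]
gripper_width: 29.9
```

```bash
python3 -m creep '[[[0,0,0.5],[0,0,0],-0.1],[[0,0,1],[0,0,0],0.1],[[0,0,1],[0,0,0],0.2],[[0,0,1],[0,0,0],0.2],[[0,0,1],[0,0,0],0.2],[[0,0,8],[0,0,0],0.2],[[0,0,30],[0,0,0],0.2],[[0,0,65],[0,0,0],0.2],[[0,0,100],[0,0,0],0.2],[[0,0,130],[0,0,0],0.3],[[0,0,132],[0,0,0],0.3],[[0,0,132],[0,0,0],0.3]]'; python3 -c "
from h import *
wshot('pics/w9.png',[(490.5,283.1,70)])"
```

```text
clock: 14.23
position: [491.6, 284.0, 173.3]
ee_rot: [0.412, 0.577, -0.573, -0.412]
contact_force: [-0.1, -0.2, -0.6]
gripper_width: 55.4
(490.5, 283.1, 70) [252.3 188.2]
```

View pics/w9.png

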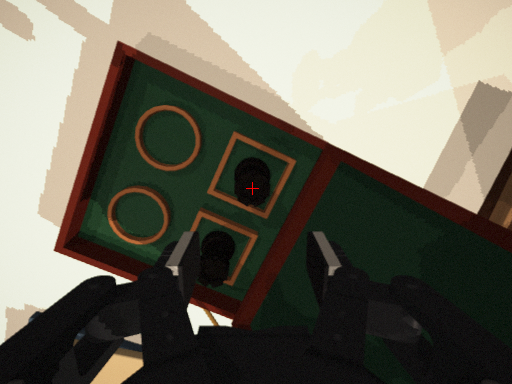

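Both rooks stand in their square wells, at (252,184) and (217,258). Next is bishop A.

```bash
python3 -m creep '[[[0,-30,0],[0,0,0],0.36],[[0,-65,0],[0,0,0],0.36],[[1,-105,0],[0,0,0],0.36],[[1,-145,0],[0,0,0],0.36],[[1,-185,0],[0,0,0],0.36],[[2,-225,0],[0,0,0],0.36],[[2,-265,0],[0,0,0],0.36],[[3,-305,0],[0,0,0],0.36],[[3,-340,0],[0,0,0],0.36],[[3,-363,0],[0,0,0],0.36],[[3,-371,0],[0,0,0],0.36],[[3,-371,0],[0,0,0],0.36]]'
python3 -m creep '[[[0,0,0],[0,0,0],0.36],[[0,0,0],[0,0,0],0.36]]'; python3 -c "
from h import *
wshot('pics/w10.png',[(494,-88,80),(494,-88,55)])"
```

```text
clock: 15.28
position: [492.5, -89.5, 168.8]
ee_rot: [-0.412, -0.573, 0.575, 0.414]
contact_force: [1.0, 0.1, 1.0]
gripper_width: 58.0
clock: 15.45
position: [493.4, -87.0, 169.7]
ee_rot: [-0.411, -0.575, 0.575, 0.412]
contact_force: [-0.5, 0.8, -0.0]
gripper_width: 57.9
(494, -88, 80) [251.8 195.1]
(494, -88, 55) [251.9 187.3]
```

View pics/w10.png

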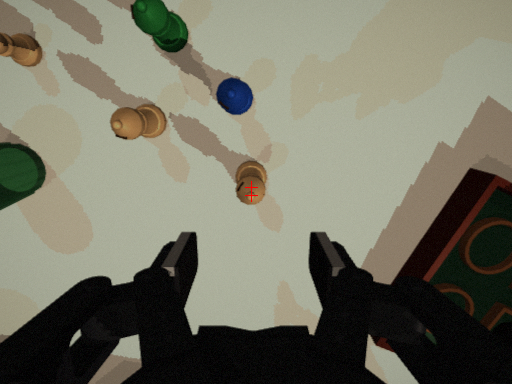

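Bishop A's head is at (251,190), in line. It goes down and grips at about 55 mm.

```bash
python3 -m creep '[[[0,0,-40],[0,0,0],0.36],[[0,0,-80],[0,0,0],0.36],[[0,0,-105],[0,0,0],0.36],[[0,0,-125],[0,0,0],0.36],[[0,0,-135],[0,0,0],0.36],[[0,0,-135],[0,0,0],0.36],[[0,0,-135],[0,0,0],-1],[[0,0,-135],[0,0,0],-1],[[0,0,-135],[0,0,0],-1],[[0,0,-135],[0,0,0],-1],[[0,0,-135],[0,0,0],-1],[[0,0,-135],[0,0,0],-1]]'; python3 -c "
from h import *
p,d=arm.get_image('side');cv2.imwrite('pics/s11.png',cv2.resize(p[80:230,140:360,::-1],None,fx=3.4,fy=3.4))"
```

```text
clock: 16.5
position: [494.7, -87.7, 36.5]
ee_rot: [0.413, 0.575, -0.574, -0.411]
contact_force: [-0.1, 2.1, 5.4]
gripper_width: 24.4
```

View pics/s11.png

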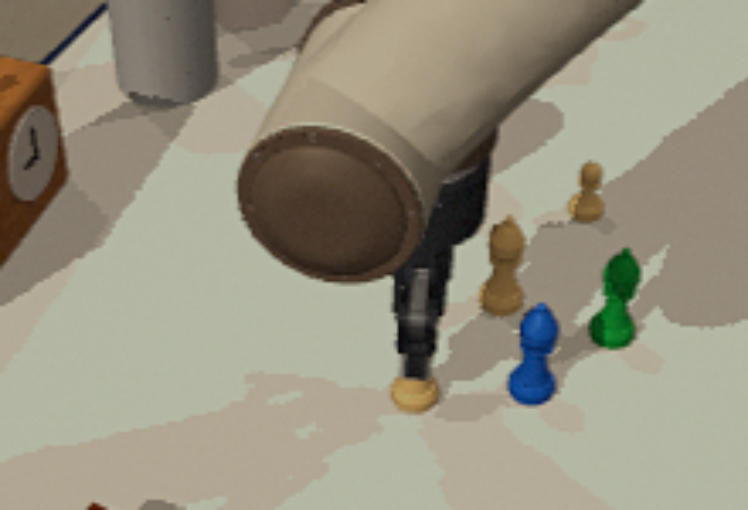

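```bash
python3 -m creep '[[[0,0,10],[0,0,0],-1],[[0,0,35],[0,0,0],-1],[[0,0,70],[0,0,0],-1],[[0,0,105],[0,0,0],-1],[[6,20,130],[0,0,0],-1],[[16,55,130],[0,0,0],-1],[[26,90,130],[0,0,0],-1],[[36,125,130],[0,0,0],-1],[[46,160,130],[0,0,0],-1],[[56,195,130],[0,0,0],-1],[[66,230,130],[0,0,0],-1],[[73,255,130],[0,0,0],-1]]'
python3 -m creep '[[[4,12,0],[0,0,0],-1],[[5,14.6,0],[0,0,0],-1],[[5,14.6,0],[0,0,0],-1],[[5,14.6,0],[0,0,0],-1]]'; python3 -c "
from h import *
wshot('pics/w12.png',[(571.9,181.7,12)])"
```

```text
clock: 17.55
position: [566.9, 169.6, 164.9]
ee_rot: [0.412, 0.575, -0.575, -0.412]
contact_force: [1.2, -0.4, -0.1]
gripper_width: 24.7
clock: 17.88
position: [571.0, 180.5, 165.0]
ee_rot: [-0.412, -0.574, 0.575, 0.413]
contact_force: [-1.1, -0.5, -0.3]
gripper_width: 24.4
(571.9, 181.7, 12) [253.9 178.7]
```

View pics/w12.png

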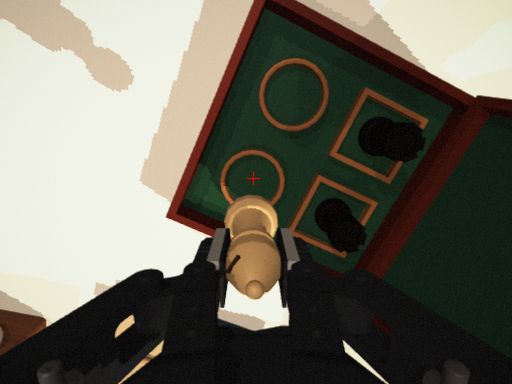

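The bishop hangs straight and the well is centred on the mark (253,179).

```bash
python3 -m creep '[[[0,0,-25],[0,0,0],-1],[[0,0,-55],[0,0,0],-1],[[0,0,-80],[0,0,0],-1],[[0,0,-100],[0,0,0],-1],[[0,0,-110],[0,0,0],-1],[[0,0,-114],[0,0,0],-1],[[0,0,-116],[0,0,0],-1],[[0,0,-116],[0,0,0],-1],[[0,0,-116],[0,0,0],-1]]'
python3 -m creep '[[[0,0,-1],[0,0,0],-1],[[0,0,-2],[0,0,0],-1],[[0,0,-2],[0,0,0],-1],[[0,0,-2],[0,0,0],-1]]'
```

```text
clock: 18.68
position: [572.5, 181.9, 50.7]
ee_rot: [0.412, 0.575, -0.574, -0.412]
contact_force: [0.1, 0.3, -0.8]
gripper_width: 24.5
clock: 19.02
position: [572.5, 182.1, 48.6]
ee_rot: [0.412, 0.576, -0.574, -0.411]
contact_force: [0.3, -0.1, 4.8]
gripper_width: 24.4
```

Contact at 4.8 N. Releasing.

```bash
python3 -m creep '[[[0,0,0.5],[0,0,0],-0.2],[[0,0,1],[0,0,0],0],[[0,0,1],[0,0,0],0.2],[[0,0,1],[0,0,0],0.2],[[0,0,1],[0,0,0],0.2],[[0,0,8],[0,0,0],0.2],[[0,0,30],[0,0,0],0.2],[[0,0,65],[0,0,0],0.2],[[0,0,100],[0,0,0],0.2],[[0,0,122],[0,0,0],0.3],[[0,0,123],[0,0,0],0.3],[[0,0,123],[0,0,0],0.3]]'; python3 -c "
from h import *
wshot('pics/w13.png',[(571.9,181.7,92),(571.9,181.7,12)])"
```

```text
clock: 20.02
position: [572.3, 182.2, 172.6]
ee_rot: [0.413, 0.576, -0.573, -0.411]
contact_force: [0.8, -0.4, -1.2]
gripper_width: 55.2
(571.9, 181.7, 92) [252.6 197. ]
(571.9, 181.7, 12) [252.6 174.5]
```

View pics/w13.png

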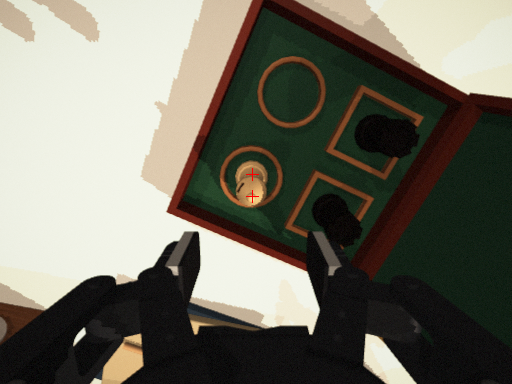

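Bishop A stands upright in the round well, foot at (252,175). Now bishop B.

```bash
python3 -m creep '[[[-7,-28,0],[0,0,0],0.36],[[-16,-62,0],[0,0,0],0.36],[[-25,-98,0],[0,0,0],0.36],[[-34,-134,0],[0,0,0],0.36],[[-43,-170,0],[0,0,0],0.36],[[-53,-206,0],[0,0,0],0.36],[[-62,-242,0],[0,0,0],0.36],[[-71,-278,0],[0,0,0],0.36],[[-80,-314,0],[0,0,0],0.36],[[-89,-348,0],[0,0,0],0.36],[[-96,-374,0],[0,0,0],0.36],[[-99,-386,0],[0,0,0],0.36]]'
python3 -m creep '[[[0,0,0],[0,0,0],0.36],[[0,0,0],[0,0,0],0.36],[[0,0,0],[0,0,0],0.36]]'; python3 -c "
from h import *
wshot('pics/w14.png',[(472.5,-204.5,80),(472.5,-204.5,55)])"
```

```text
clock: 21.07
position: [470.3, -206.6, 168.6]
ee_rot: [-0.412, -0.573, 0.575, 0.414]
contact_force: [0.9, -0.1, -0.8]
gripper_width: 57.8
clock: 21.32
position: [472.6, -203.5, 169.6]
ee_rot: [-0.411, -0.575, 0.575, 0.412]
contact_force: [-1.7, 0.5, 0.1]
gripper_width: 58.1
(472.5, -204.5, 80) [252.  194.5]
(472.5, -204.5, 55) [252.1 186.7]
```

View pics/w14.png

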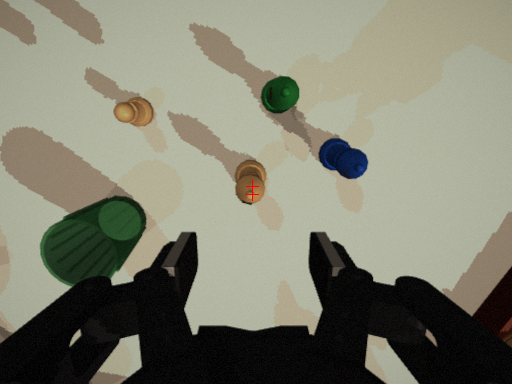

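Bishop B's head is at (250,190), in line. The blue look-alike at (345,158) is clear of the fingers.

```bash
python3 -m creep '[[[0,0,-40],[0,0,0],0.36],[[0,0,-80],[0,0,0],0.36],[[0,0,-105],[0,0,0],0.36],[[0,0,-125],[0,0,0],0.36],[[0,0,-135],[0,0,0],0.36],[[0,0,-135],[0,0,0],0.36],[[0,0,-135],[0,0,0],-1],[[0,0,-135],[0,0,0],-1],[[0,0,-135],[0,0,0],-1],[[0,0,-135],[0,0,0],-1],[[0,0,-135],[0,0,0],-1],[[0,0,-135],[0,0,0],-1]]'
```

```text
clock: 22.37
position: [474.1, -204.6, 37.0]
ee_rot: [0.413, 0.575, -0.574, -0.411]
contact_force: [0.1, 1.3, 6.1]
gripper_width: 24.4
```

```bash
python3 -m creep '[[[0,0,10],[0,0,0],-1],[[0,0,35],[0,0,0],-1],[[0,0,70],[0,0,0],-1],[[0,0,105],[0,0,0],-1],[[0,20,130],[0,0,0],-1],[[1,55,130],[0,0,0],-1],[[2,90,130],[0,0,0],-1],[[3,125,130],[0,0,0],-1],[[4,160,130],[0,0,0],-1],[[4,195,130],[0,0,0],-1],[[5,230,130],[0,0,0],-1],[[6,262,130],[0,0,0],-1]]'
python3 -m creep '[[[0,32,0],[0,0,0],-1],[[1,66,0],[0,0,0],-1],[[2,100,0],[0,0,0],-1],[[2,124,0],[0,0,0],-1],[[2,134,0],[0,0,0],-1],[[2,134,0],[0,0,0],-1],[[2,134,0],[0,0,0],-1],[[2,134,0],[0,0,0],-1]]'; python3 -c "
from h import *
wshot('pics/w15.png',[(480.5,191.7,12)])"
```

```text
clock: 23.37
position: [477.8, 59.4, 165.9]
ee_rot: [0.412, 0.575, -0.575, -0.412]
contact_force: [1.6, 0.3, -0.4]
gripper_width: 24.8
clock: 24.03
position: [480.2, 190.6, 165.3]
ee_rot: [-0.412, -0.574, 0.575, 0.412]
contact_force: [-0.7, -1.1, -1.9]
gripper_width: 24.4
(480.5, 191.7, 12) [254. 178.]
```

View pics/w15.png

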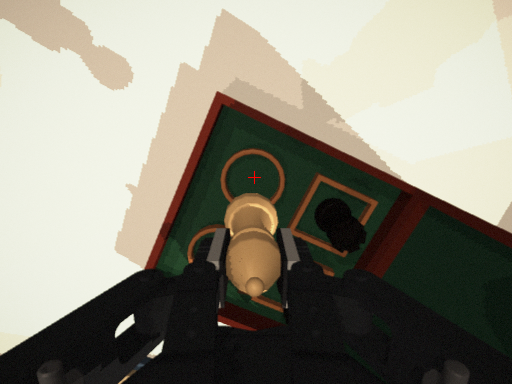

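```bash
python3 -m creep '[[[0,0,-25],[0,0,0],-1],[[0,0,-55],[0,0,0],-1],[[0,0,-80],[0,0,0],-1],[[0,0,-100],[0,0,0],-1],[[0,0,-110],[0,0,0],-1],[[0,0,-114],[0,0,0],-1],[[0,0,-116],[0,0,0],-1],[[0,0,-116],[0,0,0],-1],[[0,0,-116],[0,0,0],-1]]'
python3 -m creep '[[[0,0,-1],[0,0,0],-1],[[0,0,-2],[0,0,0],-1],[[0,0,-2],[0,0,0],-1],[[0,0,-2],[0,0,0],-1]]'
```

```text
clock: 24.83
position: [481.4, 192.1, 50.5]
ee_rot: [0.412, 0.575, -0.574, -0.412]
contact_force: [-0.3, 0.0, 0.4]
gripper_width: 24.5
clock: 25.17
position: [481.7, 192.3, 49.0]
ee_rot: [0.412, 0.576, -0.574, -0.411]
contact_force: [-0.5, -1.6, 4.5]
gripper_width: 24.6
```

Contact at 4.5 N. Release, lift and move aside.

```bash
python3 -m creep '[[[0,0,0.5],[0,0,0],-0.2],[[0,0,1],[0,0,0],0],[[0,0,1],[0,0,0],0.2],[[0,0,1],[0,0,0],0.2],[[0,0,1],[0,0,0],0.2],[[0,0,8],[0,0,0],0.2],[[0,0,30],[0,0,0],0.2],[[0,0,65],[0,0,0],0.2],[[0,0,100],[0,0,0],0.2],[[0,0,135],[0,0,0],0.2],[[0,0,170],[0,0,0],0.2],[[0,0,170],[0,0,0],0.2]]'
python3 -m creep '[[[0,-30,20],[0,0,0],0.2],[[0,-70,20],[0,0,0],0.2],[[0,-110,20],[0,0,0],0.2],[[0,-150,20],[0,0,0],0.2],[[0,-190,20],[0,0,0],0.2],[[0,-230,20],[0,0,0],0.2],[[0,-270,20],[0,0,0],0.2],[[0,-300,20],[0,0,0],0.2],[[0,-315,20],[0,0,0],0.2],[[0,-320,20],[0,0,0],0.2],[[0,-320,20],[0,0,0],0.2]]'; python3 -c "
from h import *
for n in ('top','side'):
    p,d=arm.get_image(n);cv2.imwrite(f'pics/{n}9.png',p[:,:,::-1]);P=cloud(n,d).reshape(-1,3)
    for k,g,h in (('rA',(581.9,273.1),70),('rB',(490.5,283.1),70),('bA',(571.9,181.7),93),('bB',(480.5,191.7),93),('pawn',(446,-332),47),('tum',(570,-330),88)):
        m=(np.hypot(*(P[:,:2]-g).T)<38)&(P[:,2]>h-14)&(P[:,2]<h+8);Q=P[m]
        if len(Q):print(n,k,len(Q),'mid',((Q[:,:2].min(0)+Q[:,:2].max(0))/2).round(1),'well/start',g,'zmax',np.percentile(Q[:,2],98).round(1),'want',h)
"
```

```text
clock: 26.17
position: [484.3, 193.6, 225.8]
ee_rot: [0.414, 0.58, -0.57, -0.409]
contact_force: [1.3, 0.9, 0.0]
gripper_width: 51.2
clock: 27.08
position: [480.4, -129.3, 237.3]
ee_rot: [-0.413, -0.574, 0.574, 0.413]
contact_force: [0.1, 0.2, -0.3]
gripper_width: 50.8
top rA 130 mid [582.3 272.9] well/start (581.9, 273.1) zmax 72.9 want 70
top rB 135 mid [491.1 283.7] well/start (490.5, 283.1) zmax 72.6 want 70
top bB 51 mid [481.5 190.8] well/start (480.5, 191.7) zmax 92.2 want 93
top pawn 41 mid [ 447.4 -333. ] well/start (446, -332) zmax 46.8 want 47
top tum 201 mid [ 568.1 -326.6] well/start (570, -330) zmax 90.9 want 88
side rA 293 mid [579.9 272.8] well/start (581.9, 273.1) zmax 71.3 want 70
side rB 317 mid [489.  282.3] well/start (490.5, 283.1) zmax 71.7 want 70
side bA 79 mid [570.9 179.5] well/start (571.9, 181.7) zmax 92.5 want 93
side bB 92 mid [479.6 191.4] well/start (480.5, 191.7) zmax 93.5 want 93
side pawn 32 mid [ 444.6 -332.8] well/start (446, -332) zmax 46.4 want 47
side tum 182 mid [ 565.8 -326.1] well/start (570, -330) zmax 89.0 want 88
```

View pics/top9.png

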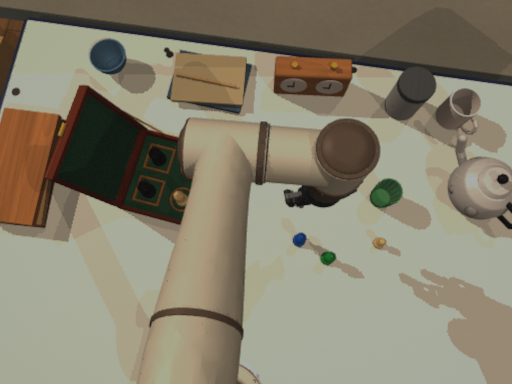

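View pics/side9.png

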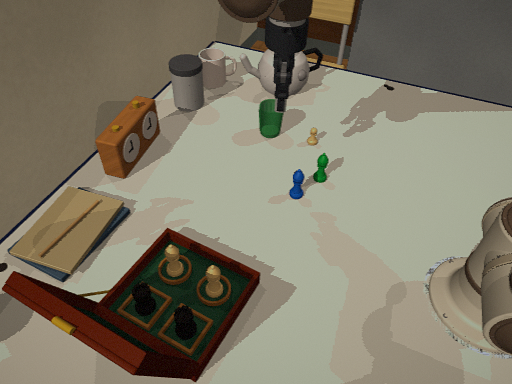

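All four pieces stand in their wells: in the side view the bishops are at (174,263) and (214,287), the rooks at (145,298) and (185,322). The pawn at (313,137) and tumbler at (270,118) have not moved.

```bash
python3 -m creep '[[[0,0,0],[0,0,0],0.2],[[0,0,0],[0,0,0],0.2],[[0,0,0],[0,0,0],0.2],[[0,0,0],[0,0,0],0.2]]'; python3 -c "
from bench import arm
print(arm.job_done())"
```

```text
clock: 27.52
position: [480.8, -127.6, 237.4]
ee_rot: [0.412, 0.575, -0.575, -0.412]
contact_force: [-0.0, -0.1, -0.2]
gripper_width: 51.1
the job is handed in; nothing more can be done
None
```

The two rooks are standing in the square wells and the two bishops in the round wells. I handed the job in at about 27.5 s of the 112 s allowed. Each piece was lowered until light floor contact (4.5 to 10 N) before I let go.

- **Position:** in the final top and side views, all the pieces were within about 3 mm of their well centres. Bishop A, in the far round well, was checked in the final side view only, because the arm hid it from the top camera.
- **Height:** the rooks' tops measured 71 to 73 mm where 70 was expected, and the bishops' 92 to 93.5 mm where about 93 was expected. This fits feet on the floor and pieces standing upright.
- **Pawn and tumbler:** the pawn showed no movement beyond about 1 mm. The tumbler's visible outline measured about 2 to 4 mm off its first estimate. I put that down to measurement spread, since the arm never went near it.
- **Gripper width:** it read about 30 mm on the 32 mm rook crowns and about 24.5 mm on the 27 mm bishop heads, slightly less than nominal. The grips still held throughout.

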